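# Lock the box cutter away in the hidden-catch drawer

## Robot

A 7-joint arm with a two-finger parallel gripper is mounted at the origin on the work surface. World frame = base frame: x ahead of the robot, y to its left, z up, the work surface at z = 0. Lengths are in m, angles in rad, forces in N, time in s.
With the tool pointing down it reaches from about 0.4 to 0.85 m from the base axis. Payload 10.4 kg.
Tool frame: the origin (TCP) lies midway between the tips of the shut fingers; the grasp point (between the pads) lies 19 mm behind it; z points along the fingers, y is the line along which they close (so a half turn about z gives the same grasp; the last joint's range is limited). The gripper opens to 85 mm and grips with 20 to 120 N. Pads are 22 mm wide; open, the fingers measure 114 mm over their backs; the gripper's body (76 mm by 85 mm) begins 54 mm behind the grasp point. The pads swing forward as they close: fully open they stand 13 mm farther back than shut.
Start: joints at [-1.367, 0.332, -0.065, 1.46, 0.022, 1.35, -0.088], TCP at [0.141, 0.609, 0.231] pointing down, gripper open.
Joint ranges: [-2.6, 2.6], [-0.5, 2.12], [-1.47, 1.34], [0.16, 2.42], [-1.27, 4.41], [0.06, 2.06], [-2.6, 2.6]. Speed limits (rad/s): [2.22, 2.22, 2.79, 2.79, 3.14, 3.14, 3.14].

## Interface

Orientations are given as a unit quaternion [x, y, z, w].
In Python, from workcell import get_obs, camera, camera_params, hand_in gives the robot as it stands.
- The arm moves only by the tool carry_out, never from a script. Its argument "commands" is a list that holds one entry, the list of rows, each a list of 6 numbers: the shift along the tool's x, y, z in units of 40 mm (1.0 is 40 mm), then the turn, a rotation vector about the tool's x, y, z in units of 6 degrees (1.0 is 6 degrees). In form: [[[x, y, z, ax, ay, az], ...]]. A call has 1 to 20 rows; each row shifts and turns the commanded pose from where the row before left it, along the tool's axes as they then stand; what a row does not reach is not made up. A row lasts 1/12 s, in which the tool goes at most 41.7 mm and 7.16 degrees, less where a joint would pass 70% of its speed; a pose out of reach is approached as far as the arm can. A call is refused whole if a number of a shift passes 1 or a number of a turn 1, either way. A call with a gripper value outside its range is refused whole. "hand" is the closure, from -1 (fully open) to 1 (shut), set as the call begins (left out, the last holds). The fingers move at their own pace and stop on an object; "force" is the grip in N (left out, the last holds). Time passes only in rows, so rows that do not move let the fingers close. It gives the time, the measured TCP pose, the force, the opening and the grip force at its end, in the units of the state.
- get_obs(): the state, without advancing time (a new reading comes with each control period).
- camera(name): name is "side" or "top" or "wrist"; returns the picture (400x640x3 uint8, red, green, blue); there is no depth.
- camera_params(name): a dict with "mtx" (3x3 intrinsics, pixels), "k1" (the pictures are not rectified: a ray, as slopes to the right and down, at radius r is drawn at 1 + k1 r^2 times it, then the intrinsics apply), "R" (3x3) and "t" (3): a world point X has camera coordinates R X + t. Camera axes: x right, y down, z forward; pixel columns grow to the right and rows downward; lengths in m; the calibration is good to about 2 mm. A picture is of the moment at which its call begins: read the wrist's pose just before it. camera_params takes no time and is no camera call; for the wrist camera it gives the pose at the moment of the call.
- hand_in(): hands the job in; it is judged then, once.
The state is a dict: "clock": time; "joint_pos": joint angles; "joint_velocities": joint speeds; "tau": joint torques, N m; "position": TCP position; "ee_rot": TCP orientation; "ft_force": force on the tool from outside, world axes, zero at the start; "torque": the same for the moment, N m; "grip_width": opening from 0.0 (shut) to 1.0 (fully open); "grasp_force": force on a finger pad.
Only numpy, scipy, OpenCV 4.12 (cv2) and the standard library are available. Lean on these libraries where they do the work, as an engineer would, in place of code of your own. Each camera call takes 0.05 s, during which the arm holds its last target. There are 200 camera calls.

## Task

Lock the yellow box cutter away: feel along the sloping rail under the hood of the green case until your fingertips drop into the hidden recess, and press the catch in it so that the drawer springs out. Lay the cutter flat on the drawer's floor and push the drawer fully shut so that it latches. Leave all the other things on the bench standing where they are.

Things in the scene. Friction and masses are not known exactly. Their poses are not given: they have to be found in the camera images.
- case: Green lock-up case, fixed: 220 mm deep (x), 380 wide (y), 202 high, with cartons on its top. Origin: centre of its underside. Axes (shared by all points below except the cutter's): x level, from its front to its back, away from the robot; y level, along its width; z up. Its front holds a drawer below, a sloping lock rail above that, and a hood over the rail.
- ledge_mid (a point): Point in the middle of the rail's face, 102 mm above the bench, 19 mm behind the case's front face. The rail is a dark steel strip along y, 50 mm wide across its slope. Its face looks up and to the robot: the outward normal leans 40 degrees from vertical towards -x. It is bare for 90 mm either side of here; then come cover plates 3 mm proud. Its recess: see joint catch.
- hood_edge (a point): Middle of the lower front edge of the hood (the case's top, 16 mm thick), 84 mm above ledge_mid and 8 mm (level) behind it; the edge runs along y over the whole width. Because of it the rail is reached only with the tool tilted about 38 to 50 degrees from vertical, along the rail's normal, fingertips pointing down and away from the robot, the gripper's wide side along y.
- catch (a joint): Catch: a dark plate, floor of the one recess in the rail. Recess: 58 mm along y, 34 mm across the slope, mid-face, centre up to 50 mm either side of ledge_mid, unknown: slide along the rail to feel it. The plate lies 6 mm below the face. 0 = at rest; pressed straight into the slope it goes to 0.010 m; frees the drawer at 0.006. Spring 1.8 N at rest, 5.3 N at the stop; returns when let go.
- drawer (a joint): Drawer opening in m, towards -x. 0 = shut, latched. Freed by the catch it springs out to about 0.07; it draws on to 0.13 with 1 to 2 N and stays beyond 0.06. No handle: hook a finger behind the front panel. To shut, push the panel in (up to 10 N) to its stop at -0.006; it latches from about -0.002 and springs forward to 0. Short of that it springs out again.
- front_top (a point): On the drawer: middle of the upper outer (robot-side) edge of its front panel, 80 mm above the bench. The panel is 12 mm thick, 228 mm wide, its underside 4 mm above the bench. Shut, its outer face lies 12 mm in front of the case's front face, 31 mm (level) in front of ledge_mid. The rail's lower edge is 6 mm higher than the panel.
- drawer_floor (a point): On the drawer: middle of its inner floor, 12 mm above the bench. The floor spans from 98 mm in front of this point (inner face of the front panel) to 90 mm behind it, and 99 mm to either side; side walls 62 mm above the bench. Opened by d, the d nearest the panel is open from above; the rest is under the rail and case (underside 70 mm above the bench).
- cutter_mid (a point): Centre of the box cutter: yellow with one black end, lying flat, 96 mm long (x, black end to +x), 24 mm wide (y), 18 mm high (z), 40 to 85 g; its centre is 9 mm above what it lies on. It starts on the bench to the left or right of the case's front (the tape roll is on the other side).
- tape: Bystander, to be left alone: amber roll of packing tape standing on its flat side, 84 mm across, 48 mm high. Origin at the centre of its underside.
- ketchup: Bystander, to be left alone: red bottle with white cap, 64 mm across, 190 mm high. Origin at the centre of its underside.
- jar: Bystander, to be left alone: amber jar with yellow lid, 76 mm across, 120 mm high. Origin at the centre of its underside.
- tin_a: Bystander, to be left alone: low tin, blue label, 84 mm across, 42 mm high. Origin at the centre of its underside.
- tin_b: Bystander, to be left alone: low tin, green label, 84 mm across, 42 mm high. Origin at the centre of its underside.
- carton: Bystander, to be left alone: small upright carton, 75 x 60 mm, 110 mm high. Origin at the centre of its underside.
- can: Bystander, to be left alone: drinks can, red label, 66 mm across, 115 mm high. Origin at the centre of its underside.
- cutter: The whole cutter, as at cutter_mid, but this origin is at the centre of its underside.
Not all that is in view belongs to the job. Of the things shaped like the cutter, the yellow one is meant.

How it is judged:
On the way, in this order (a step that is already met when the one before it is completed fails the run):
1. the catch has been pressed and the drawer has sprung out by at least 30 mm (value of joint drawer above 0.03 m), for 0.1 s.
2. the cutter lies in the open drawer, let go (x of cutter_mid in the frame of drawer_floor between -0.0985 and 0.0905 m and y of cutter_mid in the frame of drawer_floor between -0.099 and 0.099 m and z of cutter_mid in the frame of drawer_floor between 0 and 0.025 m and value of joint drawer above 0.03 m and contact force between the fingers and cutter below 0.1 N), for 0.2 s.
At the end, for the whole second after the job is handed in: The drawer is shut and latched (open by less than 6 mm), the catch is back up (less than 3 mm pressed), and the cutter lies still and flat (either face up, within 20 degrees) on the drawer's floor (x of cutter_mid in the frame of drawer_floor between -0.0985 and 0.0905 m and y of cutter_mid in the frame of drawer_floor between -0.099 and 0.099 m and z of cutter_mid in the frame of drawer_floor between 0 and 0.025 m and value of joint drawer below 0.006 m and value of joint catch below 0.003 m and (angle between cutter_mid's own z axis and vertical below 0.35 rad or angle between cutter_mid's own z axis and vertical above 2.79 rad) and linear speed of cutter below 0.02 m/s); the robot touches nothing.
It fails at once if a bystander is shifted by more than 30 mm or knocked over (distance of any of tape, ketchup, jar, tin_a, tin_b, carton, can from where it was at the start of the episode above 0.03 m or angle between any of tape, ketchup, jar, tin_a, tin_b, carton, can's own z axis and vertical above 0.5 rad).
It also fails if it takes over 72 s, if anything falls off the work surface, if the arm or the gripper's body presses on something with over 40 N, if the wrist force passes 120 N, or if a joint passes its speed limit or range.

## Working session

There is one attempt and no reset: what is moved stays moved. The work goes in short steps, Python scripts to look and compute and a tool call to move; the robot and the scene stay as the last step left them, time stands still between calls to the robot, and variables do not carry over. Pictures are saved under pics/ and viewed, at most 10 in all, crops included, and the job is handed in when it is done.

Besides the shell and the picture viewer there is one more tool, called after "Request:" as a command line: name --argument value ..., lists and objects as JSON in quotes. carry_out: Moves the arm, as the interface text tells. Its arguments: {"type":"object","properties":{"commands":{"type":"array"},"hand":{"type":"number"},"force":{"type":"number"}},"required":["commands"]}

```bash
mkdir -p pics; ls; cat > h.py <<'E'
import numpy as np, cv2
from scipy.spatial.transform import Rotation as Ro
from workcell import get_obs, camera, camera_params, hand_in
def ray(p,uv):
    m=np.array(p["mtx"]);x=np.linalg.solve(m,[uv[0],uv[1],1.])[:2]
    d=x.copy()
    for _ in range(20): d=x/(1+p["k1"]*(d@d))
    R=np.array(p["R"]);t=np.array(p["t"])
    v=R.T@np.array([d[0],d[1],1]);return -R.T@t,v/np.linalg.norm(v)
def onz(p,uv,z):
    c,v=ray(p,uv);return c+v*(z-c[2])/v[2]
def proj(p,X):
    c=np.array(p["R"])@np.array(X)+np.array(p["t"]);d=c[:2]/c[2];d=d*(1+p["k1"]*(d@d))
    m=np.array(p["mtx"]);return (m@[d[0],d[1],1])[:2]
def snap(n,f):
    p=camera_params(n);im=camera(n)[:,:,::-1].copy();cv2.imwrite(f"pics/{f}.png",im);return p,im
E
python3 - <<'E'
from h import *
a=snap("top","top0");b=snap("side","side0")
cv2.imwrite("pics/both.png",cv2.resize(np.vstack([a[1],b[1]]),(480,600)))
o=get_obs();print(o["clock"],o["position"],o["ee_rot"],o["ft_force"])
for p in (a[0],b[0]):
    R=np.array(p["R"]);print(-R.T@np.array(p["t"]),R[2])
E
```

```text
pics
0.1 [0.14046411 0.60869885 0.23060825] [ 1.13132389e-01  9.93579734e-01 -6.10478051e-04 -3.85006935e-05] [-0.20148605 -0.4713033   0.82712697]
[0.2707133  0.01193724 1.61745824] [ 1.37385750e-01 -6.51794889e-04 -9.90517406e-01]
[ 0.4292704  -1.16380837  0.88583104] [ 0.05652527  0.84378809 -0.53369144]
```

View pics/top0.png

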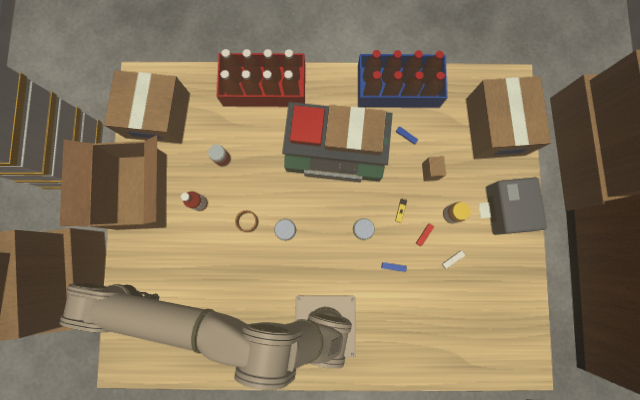

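View pics/side0.png

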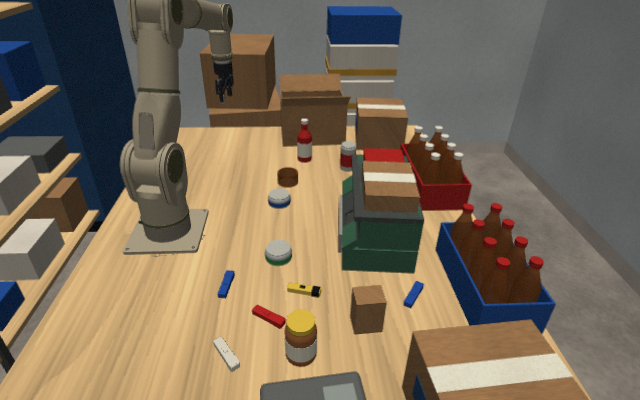

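Top view: the case is at (337,140), its rail and drawer front facing down at (334,172). Candidates for the cutter are yellow (401,210), blue (394,267), red (425,235), white (454,260), blue (407,135), and the jar's yellow lid (460,211). I choose the yellow one at (401,210), which is side view (304,289), and check it in a close crop.

```bash
python3 - <<'E'
from h import *
im=cv2.imread("pics/top0.png")
cv2.imwrite("pics/crop.png",cv2.resize(im[95:240,275:475],None,fx=4,fy=4,interpolation=cv2.INTER_CUBIC))
p=camera_params("top");ps=camera_params("side")
hsv=cv2.cvtColor(im,cv2.COLOR_BGR2HSV)
m=cv2.inRange(hsv,(22,130,120),(35,255,255))
n,l,s,c=cv2.connectedComponentsWithStats(m)
for i in range(1,n):
    if s[i,4]>15: print(s[i],c[i],onz(p,c[i],.018))
for nm,uv,z in [("tinb",(364,229),.042),("tina",(285,230),.042),("jar",(461,211),.12),("tape",(247,221),.048),("carton",(434,168),.11)]:
    print(nm,onz(p,uv,z).round(3))
for uv in [(290,103),(284,155),(384,165),(392,112)]: print(onz(p,uv,.202).round(3))
E
```

```text
[452 202  19  18 251] [461.1314741  210.67330677] [ 0.44889628 -0.5391186   0.018     ]
[396 204   9  18  94] [400.13829787 212.91489362] [ 0.43861108 -0.29619174  0.018     ]
tinb [ 0.373 -0.15   0.042]
tina [0.367 0.156 0.042]
jar [ 0.436 -0.503  0.12 ]
tape [0.4   0.303 0.048]
carton [ 0.601 -0.411  0.11 ]
[0.819 0.132 0.202]
[0.625 0.15  0.202]
[ 0.59  -0.207  0.202]
[ 0.787 -0.239  0.202]
```

View pics/crop.png

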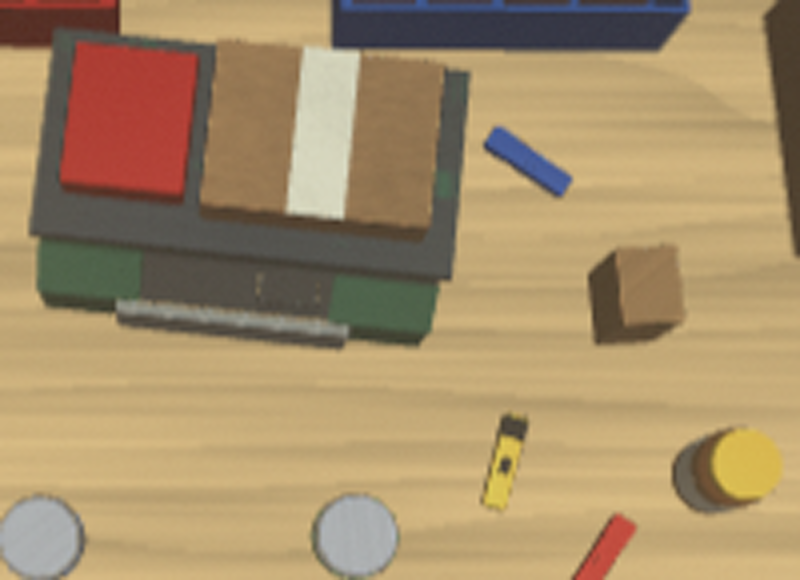

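The crop shows the yellow cutter, black end up (+x) at crop (513,425), centre (504,462), pixel (401,210.5). On the rail, two faint speckled lines at crop (260,287) and (320,293) look like the rims of the recess. The hood's front edge runs from crop (30,235) to (450,278), and the panel from (117,312) to (346,335).

```bash
python3 - <<'E'
from h import *
p=camera_params("top")
def P(u,v,z): return onz(p,(275+u/4-.4,95+v/4-.4),z)
A,B=P(30,236,.19),P(450,279,.19)   # hood lower/upper front
print("hood",A,B,np.linalg.norm(A-B))
a,b=P(117,312,.08),P(346,337,.08)
print("panel",a,b,np.linalg.norm(a-b),(a+b)/2)
for q in (A-B,a-b): print("yaw",np.degrees(np.arctan2(-q[0],q[1])))
y=np.arctan2(-(A-B)[0],(A-B)[1]);ex=np.array([np.cos(y),np.sin(y),0]);ey=np.array([-np.sin(y),np.cos(y),0])
ph=(A+B)/2; pd=(a+b)/2
print("ledge from hood",ph-8e-3*ex," from panel",pd+.031*ex)
L=ph-8e-3*ex
for uv in [(260,287),(320,293),(140,275),(330,300)]:
    q=P(*uv,.102);print("rail",uv,(q-L)@ex,(q-L)@ey, (q-pd)@ey)
c,d=P(515,416,.018),P(493,509,.018)
print("cutter",(c+d)/2,np.linalg.norm((c-d)[:2]),np.degrees(np.arctan2(*(c-d)[[1,0]])))
E
```

```text
hood [0.63269493 0.15788914 0.19      ] [ 0.5955036  -0.21976828  0.19      ] 0.3794842863971578
panel [0.58599047 0.08383288 0.08      ] [ 0.56287285 -0.13658326  0.08      ] 0.2216251351717403 [ 0.57443166 -0.02637519  0.08      ]
yaw -5.624296339652368
yaw -5.987389318862295
ledge from hood [ 0.60613778 -0.03015553  0.19      ]  from panel [ 0.60528242 -0.02941334  0.08      ]
rail (260, 287) 0.002645654406236259 -0.022646642649895344 -0.02330142454134027
rail (320, 293) 0.002803363625928242 -0.07998660761385175 -0.08064138950529666
rail (140, 275) 0.002356824682682373 0.09217235737922143 0.09151757548777649
rail (330, 300) -0.0029664131296384894 -0.09007506356110416 -0.09072984545254907
cutter [ 0.44951287 -0.29829321  0.018     ] 0.09574217401554078 -14.337576656310958
```

```bash
cat >> h.py <<'E'
yaw=np.radians(-5.8)
ex=np.array([np.cos(yaw),np.sin(yaw),0]);ey=np.array([-np.sin(yaw),np.cos(yaw),0]);ez=np.array([0,0,1.])
L=np.array([.606,-.030,.102]);NR=np.array([-np.sin(np.radians(40))*ex+np.cos(np.radians(40))*ez])[0]
def tool(tilt,yw=yaw):
    fx=np.array([np.cos(yw),np.sin(yw),0]);y=np.array([-np.sin(yw),np.cos(yw),0])
    a=np.radians(tilt);z=np.sin(a)*fx-np.cos(a)*ez
    return np.column_stack([np.cross(y,z),y,z])
def case(x,y,z): return L*[1,1,0]+x*ex+y*ey+z*ez   # x,y from ledge_mid, z above bench
def rows(pos,R,n,frm=None):
    if frm is None:
        o=get_obs();frm=(np.array(o["position"]),Ro.from_quat(o["ee_rot"]).as_matrix())
    p0,R0=frm
    w=Ro.from_matrix(R0.T@R).as_rotvec()/n
    S=sum(Ro.from_rotvec(w*k).as_matrix() for k in range(n))
    s=np.linalg.solve(S,R0.T@(np.array(pos)-p0))
    r=np.r_[s/.04,w/np.radians(6)]
    print(n,"x",r.round(3).tolist()); return (np.array(pos),R)
E
python3 - <<'E'
from h import *
f=rows([.38,.40,.38],tool(0),12)
f=rows(L-.0505*ey+.2*NR,tool(42),20,f)
E
```

```text
12 x [-0.566, -0.345, -0.311, -0.001, -0.0, -0.1]
20 x [-0.113, -0.569, 0.211, 0.0, -0.35, -0.0]
```

Request:
carry_out --commands '[[[-0.566, -0.345, -0.311, 0, 0, -0.1], [-0.566, -0.345, -0.311, 0, 0, -0.1], [-0.566, -0.345, -0.311, 0, 0, -0.1], [-0.566, -0.345, -0.311, 0, 0, -0.1], [-0.566, -0.345, -0.311, 0, 0, -0.1], [-0.566, -0.345, -0.311, 0, 0, -0.1], [-0.566, -0.345, -0.311, 0, 0, -0.1], [-0.566, -0.345, -0.311, 0, 0, -0.1], [-0.566, -0.345, -0.311, 0, 0, -0.1], [-0.566, -0.345, -0.311, 0, 0, -0.1], [-0.566, -0.345, -0.311, 0, 0, -0.1], [-0.566, -0.345, -0.311, 0, 0, -0.1], [0, 0, 0, 0, 0, 0]]]' --hand 1 --force 40

```text
clock: 1.18
position: [0.3853, 0.3962, 0.383]
ee_rot: [0.054, 0.999, 0.001, 0.002]
ft_force: [0.2, -0.6, 0.5]
grip_width: -0.004
grasp_force: 0.0
```

Request:
carry_out --commands '[[[-0.113, -0.569, 0.211, 0, -0.35, 0], [-0.113, -0.569, 0.211, 0, -0.35, 0], [-0.113, -0.569, 0.211, 0, -0.35, 0], [-0.113, -0.569, 0.211, 0, -0.35, 0], [-0.113, -0.569, 0.211, 0, -0.35, 0], [-0.113, -0.569, 0.211, 0, -0.35, 0], [-0.113, -0.569, 0.211, 0, -0.35, 0], [-0.113, -0.569, 0.211, 0, -0.35, 0], [-0.113, -0.569, 0.211, 0, -0.35, 0], [-0.113, -0.569, 0.211, 0, -0.35, 0], [-0.113, -0.569, 0.211, 0, -0.35, 0], [-0.113, -0.569, 0.211, 0, -0.35, 0], [-0.113, -0.569, 0.211, 0, -0.35, 0], [-0.113, -0.569, 0.211, 0, -0.35, 0], [-0.113, -0.569, 0.211, 0, -0.35, 0], [-0.113, -0.569, 0.211, 0, -0.35, 0], [-0.113, -0.569, 0.211, 0, -0.35, 0], [-0.113, -0.569, 0.211, 0, -0.35, 0], [-0.113, -0.569, 0.211, 0, -0.35, 0], [-0.113, -0.569, 0.211, 0, -0.35, 0]]]'

```text
clock: 2.85
position: [0.4635, -0.0028, 0.2647]
ee_rot: [0.045, 0.95, -0.011, 0.31]
ft_force: [0.7, 1.0, -0.4]
grip_width: -0.001
grasp_force: 0.0
```

```bash
python3 - <<'E'
from h import *
o=get_obs();print(o["joint_pos"],o["ft_force"],o["position"]);p,im=snap("wrist","w1")
print(proj(p,L),proj(p,L-.0505*ey))
rows(L-.0505*ey+.02*NR,tool(42),12)
E
```

```text
[ 0.05287849 -0.49970312 -0.20003262  2.29498011  0.06578251  0.72220286
  1.28695598] [ 0.74156399  1.0094879  -0.4495808 ] [ 0.46347565 -0.00282633  0.26470624]
[306.80762029 184.87398435] [266.6994397 184.8339533]
12 x [-0.024, -0.12, 0.407, 0.005, -0.081, -0.002]
```

View pics/w1.png

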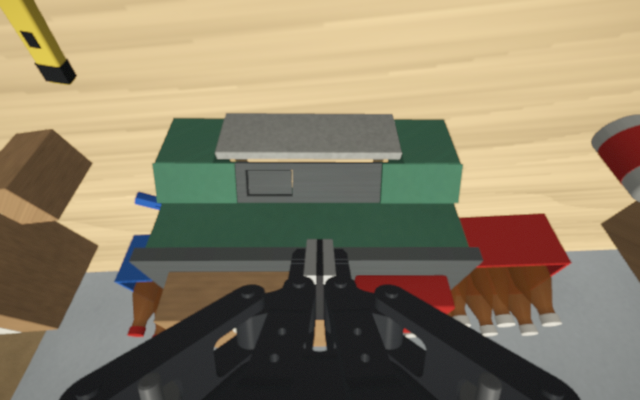

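The wrist picture shows the rail at (236–381, 162–203), with the recess outline at (246–293, 170–195). Its centre (270,182) is about 47 mm to −y of ledge_mid, in agreement with the top view. Joint 2 sits near its limit here, and moving in towards the case relieves it.

```bash
python3 - <<'E'
from h import *
rows(L-.047*ey+.03*NR,tool(42),14)
E
```

```text
14 x [-0.02, -0.097, 0.331, 0.004, -0.07, -0.002]
```

Request:
carry_out --commands '[[[-0.02, -0.097, 0.331, 0, -0.07, 0], [-0.02, -0.097, 0.331, 0, -0.07, 0], [-0.02, -0.097, 0.331, 0, -0.07, 0], [-0.02, -0.097, 0.331, 0, -0.07, 0], [-0.02, -0.097, 0.331, 0, -0.07, 0], [-0.02, -0.097, 0.331, 0, -0.07, 0], [-0.02, -0.097, 0.331, 0, -0.07, 0], [-0.02, -0.097, 0.331, 0, -0.07, 0], [-0.02, -0.097, 0.331, 0, -0.07, 0], [-0.02, -0.097, 0.331, 0, -0.07, 0], [-0.02, -0.097, 0.331, 0, -0.07, 0], [-0.02, -0.097, 0.331, 0, -0.07, 0], [-0.02, -0.097, 0.331, 0, -0.07, 0], [-0.02, -0.097, 0.331, 0, -0.07, 0], [0, 0, 0, 0, 0, 0], [0, 0, 0, 0, 0, 0]]]'

```text
clock: 4.23
position: [0.5816, -0.0674, 0.1255]
ee_rot: [0.045, 0.933, -0.013, 0.356]
ft_force: [-0.6, 0.4, 0.4]
grip_width: 0.0
grasp_force: 0.0
```

```bash
python3 - <<'E'
from h import *
o=get_obs();print(o["joint_pos"].round(2),o["ft_force"],o["position"])
d=np.array(o["position"])-L;print(d@ex,d@ey,d@NR)
rows(L-.047*ey+.005*NR,tool(42),8)
E
```

```text
[ 0.21 -0.02 -0.2   2.31  0.39  0.13  1.11] [-0.62250685  0.3926683   0.37452423] [ 0.58155699 -0.06740531  0.12549274]
-0.020537841545808736 -0.039683938157570466 0.03119795563686345
8 x [0.001, -0.023, 0.082, 0.013, -0.005, 0.001]
```

Request:
carry_out --commands '[[[0, -0.023, 0.082, 0.013, 0, 0], [0, -0.023, 0.082, 0.013, 0, 0], [0, -0.023, 0.082, 0.013, 0, 0], [0, -0.023, 0.082, 0.013, 0, 0], [0, -0.023, 0.082, 0.013, 0, 0], [0, -0.023, 0.082, 0.013, 0, 0], [0, -0.023, 0.082, 0.013, 0, 0], [0, -0.023, 0.082, 0.013, 0, 0], [0, 0, 0.05, 0, 0, 0], [0, 0, 0.05, 0, 0, 0], [0, 0, 0.05, 0, 0, 0], [0, 0, 0.05, 0, 0, 0], [0, 0, 0, 0, 0, 0], [0, 0, 0, 0, 0, 0]]]'

```text
clock: 5.4
position: [0.6043, -0.0766, 0.1017]
ee_rot: [0.047, 0.933, -0.018, 0.358]
ft_force: [0.2, 0.3, -0.0]
grip_width: 0.004
grasp_force: 0.0
```

```bash
cat > st.py <<'E'
from h import *
o=get_obs();print(o["clock"],o["joint_pos"].round(2),"F",o["ft_force"].round(1),"P",o["position"].round(4),"grip",o["grip_width"])
d=np.array(o["position"])-L;print("case x,y,n",d@ex,d@ey,d@NR,"Fn",o["ft_force"]@NR)
E
python3 st.py
```

```text
5.4 [ 0.13  0.08 -0.11  2.28  0.9   0.08  0.62] F [ 0.2  0.3 -0. ] P [ 0.6043 -0.0766  0.1017] grip 0.0036133327420796962
case x,y,n 0.003003821198280749 -0.04650859464960203 -0.002161019276248639 Fn -0.09651552325016864
```

No force 2 mm below the face, so the tips are in the recess. Next I press on in small steps, easing the tilt by 2° because joint 6 is near its limit.

Request:
carry_out --commands '[[[0, 0, 0.05, 0, 0.1, 0], [0, 0, 0.05, 0, 0.1, 0], [0, 0, 0.05, 0, 0.1, 0], [0, 0, 0.05, 0, 0, 0], [0, 0, 0.05, 0, 0, 0], [0, 0, 0.05, 0, 0, 0], [0, 0, 0, 0, 0, 0], [0, 0, 0, 0, 0, 0]]]'

```text
clock: 6.07
position: [0.6123, -0.0775, 0.0922]
ee_rot: [0.047, 0.938, -0.017, 0.343]
ft_force: [-2.8, 1.0, 4.7]
grip_width: 0.001
grasp_force: 2.5
```

```bash
python3 st.py
```

```text
6.0667 [ 0.22  0.12 -0.2   2.24  0.73  0.11  0.8 ] F [-2.8  1.   4.7] P [ 0.6123 -0.0775  0.0922] grip 0.0007857177364826205
case x,y,n 0.011105670911805685 -0.046634030107964734 -0.014652416150433745 Fn 5.472997994632537
```

Request:
carry_out --commands '[[[0, 0, 0.03, 0, 0, 0], [0, 0, 0, 0, 0, 0], [0, 0, 0, 0, 0, 0], [0, 0, -0.2, 0, 0, 0], [0, 0, -0.2, 0, 0, 0], [0, 0, -0.2, 0, 0, 0], [0, 0, -0.2, 0, 0, 0], [0, 0, -0.3, 0, 0, 0], [0, 0, -0.3, 0, 0, 0], [0, 0, -0.3, 0, 0, 0], [0, 0, -0.3, 0, 0, 0], [0, 0, 0, 0, 0, 0]]]'

```text
clock: 7.07
position: [0.5613, -0.0729, 0.1536]
ee_rot: [0.047, 0.938, -0.018, 0.343]
ft_force: [0.4, 0.0, 0.4]
grip_width: -0.005
grasp_force: 0.0
```

```bash
python3 st.py; python3 - <<'E'
from h import *
p,im=snap("wrist","w2");snap("top","top2")
for d in (0,.07): print(d,proj(p,case(-.031-d,-.114,.08)),proj(p,case(-.031-d,.114,.08)))
E
```

```text
7.0667 [ 0.4  -0.11 -0.36  2.3   0.06  0.24  1.44] F [0.4 0.  0.4] P [ 0.5613 -0.0729  0.1536] grip -0.004638517854350752
case x,y,n -0.04014060085524364 -0.04722237404437995 0.06532928758200895 Fn 0.10428803592566901
0 [222.98598594 160.26302001] [550.73000278 160.42709469]
0.07 [183.67268366  71.15787886] [648.3532397   69.60054395]
```

View pics/w2.png

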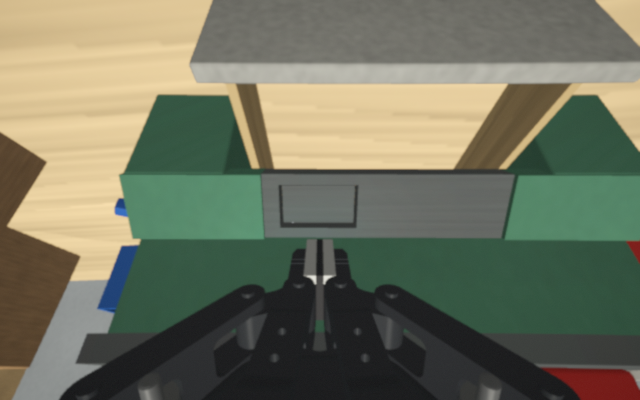

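The drawer has sprung out: its panel's top strip lies at rows 62–82, about 0.07 open by the projection, and the catch plate is back up. Next I hook it from inside and draw it further, so there is room for the cutter along x.

```bash
python3 - <<'E'
from h import *
f=rows(case(-.060,0,.15),tool(0),12)
f=rows(case(-.060,0,.045),tool(0),8,f)
E
```

```text
12 x [0.042, 0.098, -0.011, -0.001, 0.558, 0.001]
8 x [0.0, 0.0, 0.328, 0.0, 0.0, 0.0]
```

Request:
carry_out --commands '[[[0.042, 0.098, -0.011, 0, 0.558, 0], [0.042, 0.098, -0.011, 0, 0.558, 0], [0.042, 0.098, -0.011, 0, 0.558, 0], [0.042, 0.098, -0.011, 0, 0.558, 0], [0.042, 0.098, -0.011, 0, 0.558, 0], [0.042, 0.098, -0.011, 0, 0.558, 0], [0.042, 0.098, -0.011, 0, 0.558, 0], [0.042, 0.098, -0.011, 0, 0.558, 0], [0.042, 0.098, -0.011, 0, 0.558, 0], [0.042, 0.098, -0.011, 0, 0.558, 0], [0.042, 0.098, -0.011, 0, 0.558, 0], [0.042, 0.098, -0.011, 0, 0.558, 0], [0, 0, 0, 0, 0, 0], [0, 0, 0, 0, 0, 0]]]'

```text
clock: 8.33
position: [0.5466, -0.024, 0.1481]
ee_rot: [0.051, 0.999, -0.001, -0.001]
ft_force: [-0.5, 0.1, -0.3]
grip_width: -0.004
grasp_force: 0.0
```

```bash
python3 st.py; python3 - <<'E'
from h import *
f=rows(case(-.060,0,.045),tool(0),8)
f=rows(case(-.130,0,.045),tool(0),14,f)
E
```

```text
8.3333 [ 0.31  0.25 -0.4   1.76  0.11  1.15  1.35] F [-0.5  0.1 -0.3] P [ 0.5466 -0.024   0.1481] grip -0.0042332248757597
case x,y,n -0.05968322357586501 -4.621555188552494e-06 0.07367542338178695 Fn 0.12048442637520355
8 x [0.001, 0.0, 0.322, -0.001, -0.002, 0.0]
14 x [0.125, -0.0, 0.0, 0.0, 0.0, 0.0]
```

Request:
carry_out --commands '[[[0, 0, 0.322, 0, 0, 0], [0, 0, 0.322, 0, 0, 0], [0, 0, 0.322, 0, 0, 0], [0, 0, 0.322, 0, 0, 0], [0, 0, 0.322, 0, 0, 0], [0, 0, 0.322, 0, 0, 0], [0, 0, 0.322, 0, 0, 0], [0, 0, 0.322, 0, 0, 0], [0, 0, 0, 0, 0, 0], [0, 0, 0, 0, 0, 0]]]'

```text
clock: 9.17
position: [0.5455, -0.0238, 0.0458]
ee_rot: [0.05, 0.999, -0.0, -0.001]
ft_force: [-0.4, -0.6, 1.3]
grip_width: -0.001
grasp_force: 0.0
```

Request:
carry_out --commands '[[[0.125, 0, 0, 0, 0, 0], [0.125, 0, 0, 0, 0, 0], [0.125, 0, 0, 0, 0, 0], [0.125, 0, 0, 0, 0, 0], [0.125, 0, 0, 0, 0, 0], [0.125, 0, 0, 0, 0, 0], [0.125, 0, 0, 0, 0, 0], [0.125, 0, 0, 0, 0, 0], [0.125, 0, 0, 0, 0, 0], [0.125, 0, 0, 0, 0, 0], [0.125, 0, 0, 0, 0, 0], [0.125, 0, 0, 0, 0, 0], [0.125, 0, 0, 0, 0, 0], [0.125, 0, 0, 0, 0, 0], [0, 0, 0, 0, 0, 0], [0, 0, 0, 0, 0, 0]]]'

```text
clock: 10.5
position: [0.476, -0.0168, 0.0466]
ee_rot: [0.05, 0.999, -0.0, -0.001]
ft_force: [-0.6, -0.3, -0.4]
grip_width: 0.002
grasp_force: 0.0
```

```bash
python3 st.py; python3 - <<'E'
from h import *
c=np.array([.4495,-.298]);R=tool(0,np.radians(-14.3))
f=rows(case(-.110,0,.17),tool(0),8)
f=rows([*c,.17],R,14,f)
E
```

```text
10.5 [ 0.31  0.24 -0.41  2.02  0.12  0.91  1.31] F [-0.6 -0.3 -0.4] P [ 0.476  -0.0168  0.0466] grip 0.0024514522810414213
case x,y,n -0.13070538381774532 -5.590384720067313e-05 0.04155177194303979 Fn 0.03220833528047253
8 x [-0.064, 0.0, -0.386, -0.001, -0.002, 0.001]
14 x [-0.002, -0.506, 0.0, 0.0, 0.0, 0.101]
```

Request:
carry_out --commands '[[[-0.064, 0, -0.386, 0, 0, 0], [-0.064, 0, -0.386, 0, 0, 0], [-0.064, 0, -0.386, 0, 0, 0], [-0.064, 0, -0.386, 0, 0, 0], [-0.064, 0, -0.386, 0, 0, 0], [-0.064, 0, -0.386, 0, 0, 0], [-0.064, 0, -0.386, 0, 0, 0], [-0.064, 0, -0.386, 0, 0, 0]]]'

```text
clock: 11.17
position: [0.4969, -0.0189, 0.1708]
ee_rot: [0.05, 0.999, -0.0, -0.001]
ft_force: [-0.8, 1.0, -0.4]
grip_width: 0.002
grasp_force: 0.0
```

Request:
carry_out --commands '[[[-0.002, -0.506, 0, 0, 0, 0.101], [-0.002, -0.506, 0, 0, 0, 0.101], [-0.002, -0.506, 0, 0, 0, 0.101], [-0.002, -0.506, 0, 0, 0, 0.101], [-0.002, -0.506, 0, 0, 0, 0.101], [-0.002, -0.506, 0, 0, 0, 0.101], [-0.002, -0.506, 0, 0, 0, 0.101], [-0.002, -0.506, 0, 0, 0, 0.101], [-0.002, -0.506, 0, 0, 0, 0.101], [-0.002, -0.506, 0, 0, 0, 0.101], [-0.002, -0.506, 0, 0, 0, 0.101], [-0.002, -0.506, 0, 0, 0, 0.101], [-0.002, -0.506, 0, 0, 0, 0.101], [-0.002, -0.506, 0, 0, 0, 0.101], [0, 0, 0, 0, 0, 0], [0, 0, 0, 0, 0, 0]]]' --hand -1

```text
clock: 12.5
position: [0.4498, -0.299, 0.1699]
ee_rot: [0.125, 0.992, -0.0, -0.001]
ft_force: [-0.4, 0.2, 0.7]
grip_width: 1.002
grasp_force: 0.0
```

```bash
python3 st.py; python3 - <<'E'
from h import *
p,im=snap("wrist","w3")
pt,it=snap("top","top3")
hsv=cv2.cvtColor(im,cv2.COLOR_BGR2HSV)
m=cv2.inRange(hsv,(22,130,120),(35,255,255))
n,l,s,c=cv2.connectedComponentsWithStats(m)
for i in range(1,n):
    if s[i,4]>300:
        r=cv2.minAreaRect(np.argwhere(l==i)[:,::-1].astype(np.float32));b=cv2.boxPoints(r)
        print(s[i]);print(np.array([onz(p,q,.018) for q in b]).round(4))
print(proj(p,[.4495,-.298,.018]))
E
```

```text
12.5 [ 0.65  0.2  -0.17  1.76  0.04  1.19  1.79] F [-0.4  0.2  0.7] P [ 0.4498 -0.299   0.1699] grip 1.001818212969891
case x,y,n -0.12825978406758842 -0.28336643598619526 0.13447847148993275 Fn 0.8067265035855364
[ 309  134   24   70 1449]
[[ 0.3993 -0.2962  0.018 ]
 [ 0.4049 -0.2744  0.018 ]
 [ 0.4743 -0.2911  0.018 ]
 [ 0.4683 -0.3146  0.018 ]]
[   0  224   92   82 5732]
[[ 0.4678 -0.6917  0.018 ]
 [ 0.4018 -0.6182  0.018 ]
 [ 0.4648 -0.5469  0.018 ]
 [ 0.5394 -0.6188  0.018 ]]
[319.84945129 182.51635168]
```

View pics/w3.png

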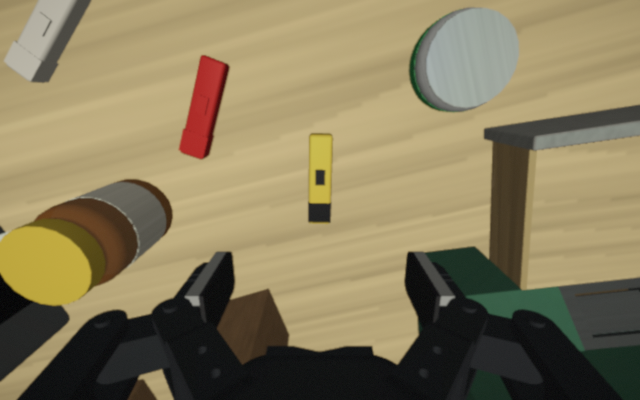

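The yellow cutter lies centred between the fingers at pixel (320,177), black end at (319,212). Measured centre (0.449,−0.297), as planned. Descend and grasp.

Request:
carry_out --commands '[[[0, 0.02, 0.343, 0, 0, 0], [0, 0.02, 0.343, 0, 0, 0], [0, 0, 0.343, 0, 0, 0], [0, 0, 0.343, 0, 0, 0], [0, 0, 0.343, 0, 0, 0], [0, 0, 0.343, 0, 0, 0], [0, 0, 0.343, 0, 0, 0], [0, 0, 0.343, 0, 0, 0], [0, 0, 0.343, 0, 0, 0], [0, 0, 0.343, 0, 0, 0], [0, 0, 0.343, 0, 0, 0], [0, 0, 0.343, 0, 0, 0], [0, 0, 0, 0, 0, 0]]]'

```text
clock: 13.68
position: [0.4495, -0.2944, 0.0033]
ee_rot: [0.123, 0.992, 0.001, -0.002]
ft_force: [-1.1, 0.2, -0.3]
grip_width: 0.998
grasp_force: 0.0
```

Request:
carry_out --commands '[[[0, 0, 0, 0, 0, 0], [0, 0, 0, 0, 0, 0], [0, 0, 0, 0, 0, 0], [0, 0, 0, 0, 0, 0], [0, 0, 0, 0, 0, 0], [0, 0, 0, 0, 0, 0], [0, 0, 0, 0, 0, 0], [0, 0, 0, 0, 0, 0], [0, 0, 0, 0, 0, 0], [0, 0, 0, 0, 0, 0]]]' --hand 1 --force 40

```text
clock: 14.52
position: [0.451, -0.2968, 0.0065]
ee_rot: [0.124, 0.992, -0.0, 0.0]
ft_force: [-0.8, 0.8, 7.0]
grip_width: 0.27
grasp_force: 40.2
```

```bash
python3 st.py; python3 - <<'E'
from h import *
it=cv2.imread("pics/top3.png");pt=camera_params("top")
for d in (.11,.12,.13): print(d,proj(pt,case(-.031-d,-.114,.08)),proj(pt,case(-.031-d,.114,.08)))
cv2.imwrite("pics/crop3.png",cv2.resize(it[140:220,275:415],None,fx=5,fy=5,interpolation=cv2.INTER_CUBIC))
f=rows([.4495,-.298,.17],tool(0,np.radians(-14.3)),8)
f=rows(case(-.085,0,.17),tool(0),14,f)
E
```

```text
14.5167 [ 0.63  0.4  -0.16  1.9   0.08  0.86  1.75] F [-0.8  0.8  7. ] P [ 0.451  -0.2968  0.0065] grip 0.2696027135232701
case x,y,n -0.1272767404309954 -0.28114304546606433 0.008619646747639062 Fn 5.92386661340938
0.11 [359.36008977 206.90709947] [299.87568048 200.55505015]
0.12 [359.11155523 209.50234478] [299.57536745 203.14001019]
0.13 [358.86250951 212.10213304] [299.27457376 205.72950001]
8 x [0.003, -0.005, -0.511, -0.001, 0.0, 0.001]
14 x [-0.038, 0.509, 0.0, 0.0, 0.0, -0.101]
```

View pics/crop3.png

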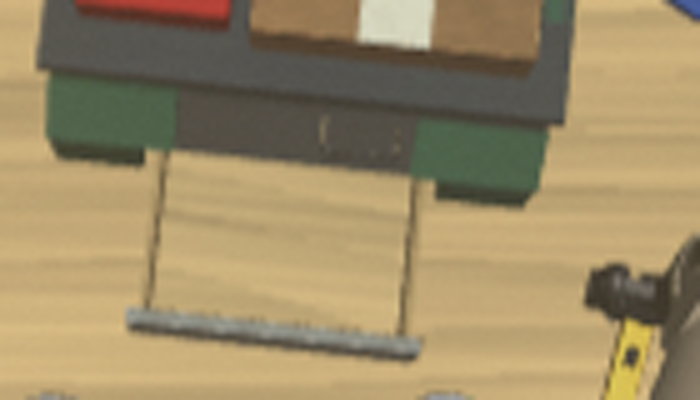

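Drawer is open about 0.125: panel outer edge from crop (130,328) to (418,355). The cutter is held at 0.27 opening, about 23 mm. Lift and carry.

Request:
carry_out --commands '[[[0, 0, -0.511, 0, 0, 0], [0, 0, -0.511, 0, 0, 0], [0, 0, -0.511, 0, 0, 0], [0, 0, -0.511, 0, 0, 0], [0, 0, -0.511, 0, 0, 0], [0, 0, -0.511, 0, 0, 0], [0, 0, -0.511, 0, 0, 0], [0, 0, -0.511, 0, 0, 0]]]'

```text
clock: 15.18
position: [0.4504, -0.2963, 0.1702]
ee_rot: [0.124, 0.992, -0.0, -0.001]
ft_force: [-0.8, -0.7, -0.9]
grip_width: 0.27
grasp_force: 39.4
```

Request:
carry_out --commands '[[[-0.043, 0.509, 0, 0, 0, -0.101], [-0.043, 0.509, 0, 0, 0, -0.101], [-0.043, 0.509, 0, 0, 0, -0.101], [-0.043, 0.509, 0, 0, 0, -0.101], [-0.043, 0.509, 0, 0, 0, -0.101], [-0.043, 0.509, 0, 0, 0, -0.101], [-0.043, 0.509, 0, 0, 0, -0.101], [-0.043, 0.509, 0, 0, 0, -0.101], [-0.043, 0.509, 0, 0, 0, -0.101], [-0.043, 0.509, 0, 0, 0, -0.101], [-0.043, 0.509, 0, 0, 0, -0.101], [-0.043, 0.509, 0, 0, 0, -0.101], [-0.043, 0.509, 0, 0, 0, -0.101], [-0.043, 0.509, 0, 0, 0, -0.101], [0, 0, 0, 0, 0, 0], [0, 0, 0, 0, 0, 0]]]'

```text
clock: 16.52
position: [0.5252, -0.0195, 0.169]
ee_rot: [0.049, 0.999, -0.0, -0.001]
ft_force: [1.6, -1.2, 0.1]
grip_width: 0.268
grasp_force: 39.5
```

```bash
python3 st.py; python3 - <<'E'
from h import *
p,im=snap("wrist","w4")
print(proj(p,case(-.031-.125,-.114,.08)),proj(p,case(-.031-.125,.114,.08)),proj(p,case(-.019,0,.086)))
f=rows(case(-.080,0,.022),tool(0),12)
E
```

```text
16.5167 [ 0.31  0.19 -0.4   1.79  0.08  1.18  1.36] F [ 1.6 -1.2  0.1] P [ 0.5252 -0.0195  0.169 ] grip 0.2675168699740502
case x,y,n -0.08140013741581036 0.002265826594964411 0.10361074930861268 Fn -1.052131663382561
[162.79001281 107.69899719] [468.79173197 108.87760057] [315.79070768 272.78023753]
12 x [-0.003, -0.002, 0.306, -0.001, -0.001, 0.001]
```

View pics/w4.png

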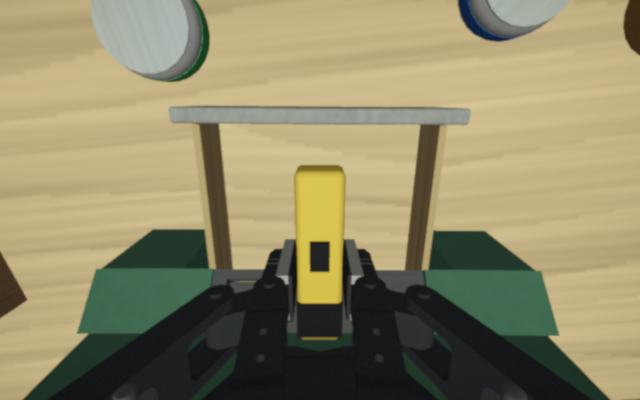

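The cutter hangs over the open drawer (panel strip at row 107–123, side walls at columns 210 and 428), with room on all sides. Lower, release, then rise.

Request:
carry_out --commands '[[[0, 0, 0.308, 0, 0, 0], [0, 0, 0.308, 0, 0, 0], [0, 0, 0.308, 0, 0, 0], [0, 0, 0.308, 0, 0, 0], [0, 0, 0.308, 0, 0, 0], [0, 0, 0.308, 0, 0, 0], [0, 0, 0.308, 0, 0, 0], [0, 0, 0.308, 0, 0, 0], [0, 0, 0.308, 0, 0, 0], [0, 0, 0.308, 0, 0, 0], [0, 0, 0.308, 0, 0, 0], [0, 0, 0.308, 0, 0, 0], [0, 0, 0, 0, 0, 0], [0, 0, 0, 0, 0, 0], [0, 0, 0, 0, 0, 0]]]'

```text
clock: 17.82
position: [0.5252, -0.0206, 0.0209]
ee_rot: [0.05, 0.999, -0.0, -0.001]
ft_force: [-0.2, -0.4, -1.2]
grip_width: 0.266
grasp_force: 39.5
```

Request:
carry_out --commands '[[[0, 0, 0, 0, 0, 0], [0, 0, 0, 0, 0, 0], [0, 0, 0, 0, 0, 0], [0, 0, 0, 0, 0, 0], [0, 0, 0, 0, 0, 0], [0, 0, 0, 0, 0, 0], [0, 0, 0, 0, 0, 0], [0, 0, 0, 0, 0, 0]]]' --hand -0.2

```text
clock: 18.48
position: [0.5251, -0.0206, 0.0211]
ee_rot: [0.05, 0.999, -0.0, -0.001]
ft_force: [-0.3, 0.3, 0.1]
grip_width: 0.601
grasp_force: 0.0
```

Request:
carry_out --commands '[[[0, 0, -0.2, 0, 0, 0], [0, 0, -0.35, 0, 0, 0], [0, 0, -0.35, 0, 0, 0], [0, 0, -0.35, 0, 0, 0], [0, 0, -0.35, 0, 0, 0], [0, 0, -0.35, 0, 0, 0], [0, 0, -0.35, 0, 0, 0], [0, 0, -0.35, 0, 0, 0], [0, 0, -0.35, 0, 0, 0], [0, 0, -0.35, 0, 0, 0], [0, 0, -0.35, 0, 0, 0], [0, 0, 0, 0, 0, 0]]]'

```text
clock: 19.48
position: [0.5267, -0.0204, 0.1725]
ee_rot: [0.05, 0.999, -0.0, 0.002]
ft_force: [0.5, 0.4, -0.2]
grip_width: 0.605
grasp_force: 0.0
```

```bash
python3 st.py; python3 - <<'E'
from h import *
p,im=snap("wrist","w5")
print(proj(p,case(-.031-.125,-.114,.08)),proj(p,case(-.031-.125,.114,.08)))
m=cv2.inRange(cv2.cvtColor(im,cv2.COLOR_BGR2HSV),(22,130,120),(35,255,255))
n,l,s,c=cv2.connectedComponentsWithStats(m)
for i in range(1,n):
    if s[i,4]>300:
        b=cv2.boxPoints(cv2.minAreaRect(np.argwhere(l==i)[:,::-1].astype(np.float32)))
        q=np.array([onz(p,q,.030) for q in b]);print(s[i]);print([( ((k-L)@ex).round(3),((k-L)@ey).round(3)) for k in q])
f=rows(case(-.215,0,.20),tool(0),8)
f=rows(case(-.215,0,.045),tool(0),10,f)
E
```

```text
19.4833 [ 0.31  0.18 -0.4   1.78  0.08  1.19  1.36] F [ 0.5  0.4 -0.2] P [ 0.5267 -0.0204  0.1725] grip 0.6049366080017063
case x,y,n -0.07986246627198693 0.0015171644556553005 0.10533028890217516 Fn -0.4812517100526462
[165.32218532 105.21662192] [468.01375351 105.71669498]
[ 307  132   25   72 1542]
[(np.float64(-0.132), np.float64(-0.01)), (np.float64(-0.132), np.float64(0.013)), (np.float64(-0.06), np.float64(0.014)), (np.float64(-0.06), np.float64(-0.01))]
8 x [0.42, -0.004, -0.091, -0.0, 0.002, 0.001]
10 x [0.0, 0.0, 0.388, 0.0, 0.0, 0.0]
```

View pics/w5.png

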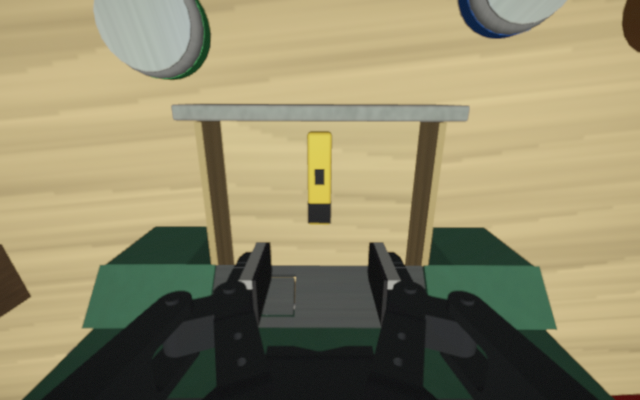

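The cutter lies flat and free in the drawer (320,177), clear of panel and walls. Next I shut the fingers and go round in front of the panel.

```bash
python3 - <<'E'
from h import *
f=rows(case(-.195,0,.19),tool(0),8)
f=rows(case(-.195,0,.05),tool(0),10,f)
f=rows(case(-.110,0,.05),tool(25),16,f)
f=rows(case(-.040,0,.05),tool(28),16,f)
E
```

```text
8 x [0.358, -0.004, -0.06, -0.0, 0.002, 0.001]
10 x [0.0, 0.0, 0.35, 0.0, 0.0, 0.0]
16 x [-0.131, -0.0, 0.027, 0.0, -0.26, -0.0]
16 x [-0.098, 0.0, 0.049, -0.0, -0.031, 0.0]
```

Request:
carry_out --commands '[[[0.358, 0, -0.06, 0, 0, 0], [0.358, 0, -0.06, 0, 0, 0], [0.358, 0, -0.06, 0, 0, 0], [0.358, 0, -0.06, 0, 0, 0], [0.358, 0, -0.06, 0, 0, 0], [0.358, 0, -0.06, 0, 0, 0], [0.358, 0, -0.06, 0, 0, 0], [0.358, 0, -0.06, 0, 0, 0], [0, 0, 0, 0, 0, 0], [0, 0, 0, 0, 0, 0], [0, 0, 0, 0, 0, 0]]]' --hand 1

```text
clock: 20.45
position: [0.4117, -0.0092, 0.1882]
ee_rot: [0.05, 0.999, -0.0, -0.001]
ft_force: [0.6, 0.4, 0.8]
grip_width: 0.0
grasp_force: 0.0
```

Request:
carry_out --commands '[[[0, 0, 0.35, 0, 0, 0], [0, 0, 0.35, 0, 0, 0], [0, 0, 0.35, 0, 0, 0], [0, 0, 0.35, 0, 0, 0], [0, 0, 0.35, 0, 0, 0], [0, 0, 0.35, 0, 0, 0], [0, 0, 0.35, 0, 0, 0], [0, 0, 0.35, 0, 0, 0], [0, 0, 0.35, 0, 0, 0], [0, 0, 0.35, 0, 0, 0], [0, 0, 0, 0, 0, 0]]]'

```text
clock: 21.37
position: [0.4099, -0.009, 0.0459]
ee_rot: [0.05, 0.999, 0.0, -0.003]
ft_force: [-1.5, 0.4, -0.2]
grip_width: -0.003
grasp_force: 0.0
```

```bash
python3 st.py; python3 - <<'E'
from h import *
f=rows(case(-.110,0,.05),tool(25),18)
E
```

```text
21.3667 [ 0.33  0.1  -0.43  2.17  0.05  0.88  1.34] F [-1.5  0.4 -0.2] P [ 0.4099 -0.009   0.0459] grip -0.002666406901316761
case x,y,n -0.19723300029845522 0.0011082526988642374 0.08380390970920827 Fn 0.8483771791452394
18 x [-0.121, -0.002, 0.019, 0.0, -0.234, 0.0]
```

Request:
carry_out --commands '[[[-0.121, 0, 0.019, 0, -0.234, 0], [-0.121, 0, 0.019, 0, -0.234, 0], [-0.121, 0, 0.019, 0, -0.234, 0], [-0.121, 0, 0.019, 0, -0.234, 0], [-0.121, 0, 0.019, 0, -0.234, 0], [-0.121, 0, 0.019, 0, -0.234, 0], [-0.121, 0, 0.019, 0, -0.234, 0], [-0.121, 0, 0.019, 0, -0.234, 0], [-0.121, 0, 0.019, 0, -0.234, 0], [-0.121, 0, 0.019, 0, -0.234, 0], [-0.121, 0, 0.019, 0, -0.234, 0], [-0.121, 0, 0.019, 0, -0.234, 0], [-0.121, 0, 0.019, 0, -0.234, 0], [-0.121, 0, 0.019, 0, -0.234, 0], [-0.121, 0, 0.019, 0, -0.234, 0], [-0.121, 0, 0.019, 0, -0.234, 0], [-0.121, 0, 0.019, 0, -0.234, 0], [-0.121, 0, 0.019, 0, -0.234, 0]]]'

```text
clock: 22.87
position: [0.4986, -0.0179, 0.0532]
ee_rot: [0.049, 0.975, -0.011, 0.218]
ft_force: [-0.9, 0.5, -1.1]
grip_width: -0.005
grasp_force: 0.4
```

```bash
python3 st.py; python3 - <<'E'
from h import *
f=rows(case(-.040,0,.05),tool(28),18)
E
```

```text
22.8667 [ 0.31  0.02 -0.43  2.33  0.28  0.38  1.12] F [-0.9  0.5 -1.1] P [ 0.4986 -0.0179  0.0532] grip -0.004677691854604544
case x,y,n -0.10810914691713215 0.0011800104269481637 0.03213867291004246 Fn -0.26984082126340847
18 x [-0.083, -0.002, 0.046, -0.0, -0.026, 0.0]
```

Request:
carry_out --commands '[[[-0.083, 0, 0.046, 0, -0.026, 0], [-0.083, 0, 0.046, 0, -0.026, 0], [-0.083, 0, 0.046, 0, -0.026, 0], [-0.083, 0, 0.046, 0, -0.026, 0], [-0.083, 0, 0.046, 0, -0.026, 0], [-0.083, 0, 0.046, 0, -0.026, 0], [-0.083, 0, 0.046, 0, -0.026, 0], [-0.083, 0, 0.046, 0, -0.026, 0], [-0.083, 0, 0.046, 0, -0.026, 0], [-0.083, 0, 0.046, 0, -0.026, 0], [-0.083, 0, 0.046, 0, -0.026, 0], [-0.083, 0, 0.046, 0, -0.026, 0], [-0.083, 0, 0.046, 0, -0.026, 0], [-0.083, 0, 0.046, 0, -0.026, 0], [-0.083, 0, 0.046, 0, -0.026, 0], [-0.083, 0, 0.046, 0, -0.026, 0], [-0.083, 0, 0.046, 0, -0.026, 0], [-0.083, 0, 0.046, 0, -0.026, 0], [0, 0, 0, 0, 0, 0]]]'

```text
clock: 24.45
position: [0.5664, -0.0248, 0.0499]
ee_rot: [0.049, 0.969, -0.012, 0.242]
ft_force: [-3.7, 0.1, 1.9]
grip_width: 0.004
grasp_force: 1.8
```

```bash
python3 st.py; python3 - <<'E'
from h import *
f=rows(case(-.030,0,.05),tool(28),8)
E
```

```text
24.45 [ 0.27  0.16 -0.38  2.21  0.46  0.33  0.98] F [-3.7  0.1  1.9] P [ 0.5664 -0.0248  0.0499] grip 0.0036945349244425657
case x,y,n -0.03990987325715625 0.0011735027558099863 -0.014264213844250263 Fn 3.816464990459716
8 x [-0.027, -0.004, 0.014, -0.0, 0.0, 0.001]
```

Request:
carry_out --commands '[[[-0.027, 0, 0.014, 0, 0, 0], [-0.027, 0, 0.014, 0, 0, 0], [-0.027, 0, 0.014, 0, 0, 0], [-0.027, 0, 0.014, 0, 0, 0], [-0.027, 0, 0.014, 0, 0, 0], [-0.027, 0, 0.014, 0, 0, 0], [0, 0, 0, 0, 0, 0], [0, 0, 0, 0, 0, 0]]]'

```text
clock: 25.12
position: [0.5719, -0.0254, 0.0493]
ee_rot: [0.049, 0.969, -0.013, 0.24]
ft_force: [-13.4, 1.1, 9.7]
grip_width: -0.001
grasp_force: 7.1
```

```bash
python3 st.py
```

```text
25.1167 [ 0.27  0.17 -0.37  2.2   0.47  0.34  0.98] F [-13.4   1.1   9.7] P [ 0.5719 -0.0254  0.0493] grip -0.000518951352510451
case x,y,n -0.034435265590127065 0.0010963296412591999 -0.018209374014898812 Fn 16.03298154801606
```

13 N at the expected stop position, so I back off slowly, then retreat and look.

Request:
carry_out --commands '[[[0.03, 0, -0.015, 0, 0, 0], [0.03, 0, -0.015, 0, 0, 0], [0.06, 0, -0.03, 0, 0, 0], [0.06, 0, -0.03, 0, 0, 0], [0.2, 0, -0.11, 0, 0, 0], [0.2, 0, -0.11, 0, 0, 0], [0.2, 0, -0.11, 0, 0, 0], [0.2, 0, -0.11, 0, 0, 0], [0.2, 0, -0.11, 0, 0, 0], [0.2, 0, -0.11, 0, 0, 0], [0, 0, 0, 0, 0.5, 0], [0, 0, 0, 0, 0.5, 0], [0, 0, -0.4, 0, 0.5, 0], [0, 0, -0.4, 0, 0.5, 0], [0, 0, -0.4, 0, 0.5, 0], [0, 0, -0.4, 0, 0.5, 0], [0, 0, 0, 0, 0, 0], [0, 0, 0, 0, 0, 0]]]'

```text
clock: 26.62
position: [0.4922, -0.0171, 0.1123]
ee_rot: [0.05, 0.995, -0.005, 0.088]
ft_force: [-0.5, 0.4, 0.1]
grip_width: 0.002
grasp_force: 0.0
```

```bash
python3 st.py; python3 - <<'E'
from h import *
p,im=snap("wrist","w6")
for d in (0,.07): print(proj(p,case(-.031-d,-.114,.08)),proj(p,case(-.031-d,.114,.08)))
E
```

```text
26.6167 [ 0.34  0.05 -0.42  2.07  0.07  0.85  1.34] F [-0.5  0.4  0.1] P [ 0.4922 -0.0171  0.1123] grip 0.0022732527174914954
case x,y,n -0.11450781559992841 0.00133817852805953 0.08153141591021125 Fn 0.4472749308145842
[167.6219646  315.23563917] [465.48823506 315.61888815]
[142.24023893 240.959513  ] [490.19016547 241.42939019]
```

View pics/w6.png

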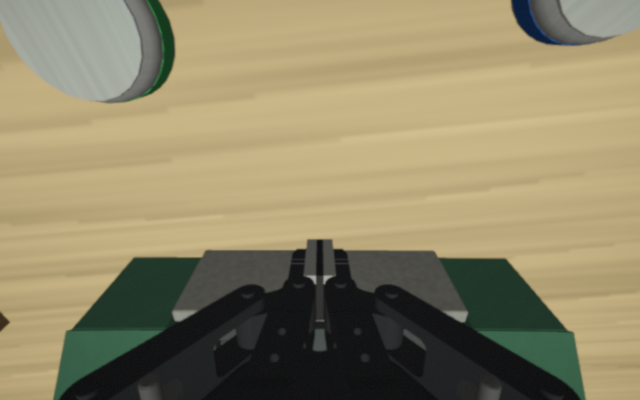

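The panel's upper outer edge is at row ~313 (315 predicted for shut, 241 for open), so the drawer is shut and has stayed latched, and the arm is clear of everything.

```bash
python3 -c "
from h import *
print(hand_in())"
```

```text
the job is handed in; nothing more can be done
None
```

I pressed the catch, laid the yellow cutter flat in the drawer and pushed the drawer shut. The last picture showed it staying closed, but I could not see the cutter once it was shut. The job is handed in, with no verdict shown, and I touched no bystander that I know of.

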